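# Start up the steam ironing unit

## Robot

A 6-joint arm with a two-finger parallel gripper is mounted at the origin on the work surface. World frame = base frame: x ahead of the robot, y to its left, z up, the work surface at z = 0. Lengths are in m, angles in rad, forces in N, time in s.
With the tool pointing down it reaches from about 0.275 to 0.775 m from the base axis. Payload 14.6 kg.
Tool frame: the origin (TCP) lies where the fingers leave the gripper's body, on its centre line; the fingertips stand 73 mm ahead of it and the grasp point (between the pads) lies 54 mm ahead of it (env.tip_reach is the distance from the TCP to the fingertips, in m); z points along the fingers, y is the direction in which the jaws open and shut (so a half turn about z gives the same grasp; the last joint's range is limited). The gripper opens to 85 mm and grips with 20 to 120 N. Pads are 22 mm wide; open, the fingers measure 114 mm over their backs; the gripper's body (76 mm by 85 mm) begins 54 mm behind the grasp point. The pads swing forward as they close: fully open they stand 13 mm farther back than shut.
Start: joints at [1.018, 0.263, -0.048, 1.259, 0, 1.415], TCP at [0.203, 0.484, 0.304] pointing down, gripper open.
Joint ranges: [-2.65, 2.65], [-0.89, 1.7], [-1.18, 1.37], [-2.13, 2.11], [-1.35, 1.29], [-3.14, 3.14]. Speed limits (rad/s): [1.89, 1.89, 2.57, 2.79, 3.14, 3.14].

## Interface

Orientations are given as a unit quaternion [x, y, z, w].
In Python, from bench import env gives the robot as it stands.
- The arm moves only by the tool carry_out, never from a script. Its arguments are lists of equal length, an entry for each row: "translation": the shift along the tool's x, y, z in cm, a list of three; "rotation": the turn, a rotation vector about the tool's x, y, z in degrees, a list of three; "hand": the closure in counts, from 0 (fully open) to 255 (shut). A call has 1 to 10 rows; each row shifts and turns the pose as measured when the row begins, along the tool's axes as they then stand; what a row does not reach is not made up. A row lasts 1/12 s, in which the tool goes at most 41.7 mm and 7.16 degrees, less where a joint would pass 70% of its speed; a pose out of reach is approached as far as the arm can. A call with a gripper value outside its range is refused whole. The fingers move at their own pace and stop on an object; the grip force is fixed at half the most. Time passes only in rows, so rows that do not move let the fingers close. It gives the time, the measured TCP pose, the force and the opening at its end, in the units of the state.
- env.sense(): the state, without advancing time (a new reading comes with each control period).
- env.snapshot(name): name is "scene" or "side" or "wrist"; returns the picture (480x640x3 uint8, red, green, blue); there is no depth.
- env.camera_params(name): a dict with "fx", "fy", "cx", "cy" (pixels), "camera_from_world" (4x4, takes a point from world to camera coordinates); the wrist camera has in their place "mount" (4x4, takes a point from camera to tool coordinates, whose origin is the TCP and whose axes are the flange's). Camera axes: x right, y up, looking along -z (the intrinsics and any distortion apply to the point x, -y, -z); pixel columns grow to the right and rows downward; lengths in m; the calibration is good to about 2 mm. The wrist camera is an equidistant fisheye: a pixel r from the principal point sees the ray r / f radians off the axis. A picture is of the moment at which its call begins: read the wrist's pose just before it. camera_params takes no time and is no camera call.
- env.close_job(): hands the job in, once; it reports no verdict.
The state is a dict: "time_s": time; "joints": joint angles; "joint_vel": joint speeds; "tau": joint torques, N m; "ee_pos": TCP position; "ee_rot": TCP orientation; "ft_force": force on the tool from outside, world axes, zero at the start; "torque": the same for the moment, N m; "opening": finger opening in m.
Only numpy, scipy, OpenCV 4.12 (cv2) and the standard library are available. Lean on these libraries where they do the work, as an engineer would, in place of code of your own. Each camera call takes 0.05 s, during which the arm holds its last target.

## Task

Start up the steam ironing unit: with light fingertip presses, switch on first the main switch, then the boiler switch, then the iron switch, each by pressing down the half of the rocker that is farther from the unit's front edge. Leave the vacuum switch off and the steam knob as it is set, and do not shift or lift the unit, the iron on its rest or the things standing beside it.

Things in the scene. Friction and masses are not known exactly. Their poses are not given: they have to be found in the camera images.
- unit: White box-shaped steam generator, 300 mm deep (x), 460 mm wide (y), 7 to 8 kg, loose on rubber feet. Origin: centre of the underside; x points from its front (robot's side, with louvres) to its back, y to its left, z up. Deck 160 mm high: on its left half the rubber iron rest, on its right half a flat grey control panel. Behind the switches: gauge (left), steam knob (right), at the back the filler cap.
- panel_row (a point): Point on the grey panel's top, 164 mm above the table, 90 mm before and 117 mm right of the unit's centre, on the pivot line of four black rockers. From left to right: boiler (48 mm right of the unit's centre line), iron (90), vacuum (132), and the larger main (184). Small rockers: 17 mm wide, 30 long front to back; main: 28 x 38. Each in a 2 mm high metal frame; a raised end stands 15 to 17 mm over the panel, a pressed half lies level 9 mm over it.
- main_press (a point): Spot to press on the main switch (the larger rocker, at the right end of the row): on the top face of its far half (towards the unit's back), 16 mm behind its pivot; the half is 19 mm long. Off: the far half is raised, this spot 6 mm above its pressed height. A white line on the panel lies just beyond the far end.
- boiler_press (a point): Spot to press on the boiler switch (left-most rocker of the row, small): on the top face of its far half, 13 mm behind its pivot; the half is 15 mm long. This spot goes down 5 mm.
- iron_press (a point): Spot to press on the iron switch (second rocker from the left, small): as for the boiler switch.
- vacuum_press (a point): Same spot on the vacuum switch (third rocker from the left, small), which stays off.
- main_switch (a joint): Rocker angle: 0 off (far half raised), 0.4 on (far half down, lying level; near half raised). It turns under 2 to 4 N near the far end and stays where it is left, so press it right down; then its frame gives about 1 mm per 5 N in a rubber gasket. Keep the fingertip on the far half: the near half rises meanwhile, and pushing that switches it off again.
- boiler_switch (a joint): As main_switch.
- iron_switch (a joint): As main_switch.
- vacuum_switch (a joint): As main_switch; it starts off.
- knob_mark (a point): White mark on the top of the steam knob, 13 mm from its axis; the knob (38 mm across, 22 mm high above the panel) turns easily and its setting varies.
- iron: Steam iron, 210 mm long, 110 mm wide, 118 mm high with a cork-coloured handle bar along it, lying on the rubber rest on the left half of the unit's deck, nose to the back. Loose, 1.3 kg. Origin: centre of its sole.
- spray_bottle: White water spray bottle with grey trigger head, 74 mm across, 161 mm high, on the table to the right of the unit. Origin: centre of its base.
- clapper: Tailor's clapper, a rounded light wooden block 200 x 62 x 45 mm, on the table to the right of the unit. Origin: centre of its underside.
- paper_cup: Brown paper cup, 80 mm across, 95 mm high, on the table to the right of the unit. Origin: centre of its base.

How it is judged:
On the way, in this order (a step that is already met when the one before it is completed fails the run):
1. the main switch is on, boiler and iron switches still off (value of joint main_switch above 0.3 rad and value of joint each of boiler_switch, iron_switch below 0.1 rad), for 0.1 s.
2. then the boiler switch is on, the main switch still on, the iron switch still off (value of joint each of main_switch, boiler_switch above 0.3 rad and value of joint iron_switch below 0.1 rad), for 0.1 s.
3. then the iron switch is on, with the main and boiler switches (value of joint each of main_switch, boiler_switch, iron_switch above 0.3 rad), for 0.1 s.
At the end, for the whole second after the job is handed in: The main, boiler and iron switches are fully on (rocker angle above 0.3 of 0.4), the vacuum switch off (below 0.1), the unit at rest within 12 mm and the iron within 15 mm of where they stood, and the knob's mark within 8 mm of its place (all of step 3 and value of joint vacuum_switch below 0.1 rad and distance of unit from where it was at the start of the episode below 0.012 m and linear speed of unit below 0.02 m/s and distance of iron from where it was at the start of the episode below 0.015 m and distance of knob_mark from where it was at the start of the episode below 0.008 m); the robot touches nothing.
It fails at once if a press on the unit harder than 20 N (contact force between any of the fingers, the arm and unit above 20 N).
It fails at once if the vacuum switch is switched on or the steam knob is turned (value of joint vacuum_switch above 0.25 rad or distance of knob_mark from where it was at the start of the episode above 0.015 m).
It fails at once if the unit is shifted or lifted by more than 15 mm (distance of unit from where it was at the start of the episode above 0.015 m).
It fails at once if the iron is shifted or lifted by more than 20 mm (distance of iron from where it was at the start of the episode above 0.02 m).
It fails at once if the spray bottle, the clapper or the cup is shifted, lifted or tipped (distance of any of spray_bottle, clapper, paper_cup from where it was at the start of the episode above 0.02 m or angle between any of spray_bottle, paper_cup's own z axis and vertical above 0.5 rad).
It also fails if it takes over 48 s, if anything falls off the work surface, if the arm or the gripper's body presses on something with over 40 N, if the wrist force passes 120 N, or if a joint passes its speed limit or range.

## Working session

There is one attempt and no reset: what is moved stays moved. The work goes in short steps, Python scripts to look and compute and a tool call to move; the robot and the scene stay as the last step left them, time stands still between calls to the robot, and variables do not carry over. Pictures are saved under pics/ and viewed, and the job is handed in when it is done.

Besides the shell and the picture viewer there is one more tool, called after "Emit:" as name(argument=value, ...) on one line, values as JSON. carry_out: Moves the arm, as the interface text tells. Its arguments: {"type":"object","properties":{"translation":{"type":"array"},"rotation":{"type":"array"},"hand":{"type":"array"}},"required":["translation","rotation","hand"]}

```bash
mkdir -p pics; ls; python3 - <<'E'
from bench import env
import cv2,numpy as np
s=env.sense();print(s)
for n in("scene","side","wrist"):
    p=env.camera_params(n);print(n,{k:(np.round(v,4).tolist() if not np.isscalar(v) else v) for k,v in p.items() if not isinstance(v,str)})
    cv2.imwrite(f"pics/{n}0.png",env.snapshot(n)[:,:,::-1])
print(env.tip_reach)
E
```

```text
pics
{'time_s': 0.0, 'joints': array([ 1.01767964e+00,  2.63497331e-01, -4.89348062e-02,  1.25939083e+00,
        3.60059450e-05,  1.41545970e+00]), 'joint_vel': array([ 0.00112586,  0.00026526,  0.00064378,  0.00076452, -0.00040067,
       -0.00094485]), 'tau': array([-2.22521936e-03, -6.37619376e+01,  3.84570265e+01,  1.37476763e-02,
       -2.50124585e-04, -3.43515160e-05]), 'ee_pos': array([0.2032812 , 0.48383339, 0.30343911]), 'ee_rot': array([ 1.97581348e-01,  9.80286360e-01, -4.75207103e-04, -1.94938501e-04]), 'ft_force': array([-0.45607977,  0.26645148,  0.19080492]), 'torque': array([-0.03509001,  0.02632321, -0.01975024]), 'opening': 0.08509854309821353}
scene {'fx': 533.6641198312086, 'fy': 533.6641198312086, 'cx': 325.2722139238771, 'cy': 237.18403388825652, 'camera_from_world': [[0.7964, 0.6047, 0.0119, -0.4578], [-0.4916, 0.6359, 0.595, 0.2155], [0.3522, -0.4796, 0.8037, -1.4902], [0.0, 0.0, 0.0, 1.0]]}
side {'fx': 520.6821832278301, 'fy': 520.6821832278301, 'cx': 325.8117567440097, 'cy': 235.08948617790244, 'camera_from_world': [[0.9924, -0.122, -0.0156, -0.5545], [0.1018, 0.7443, 0.6601, -0.1184], [-0.0689, -0.6566, 0.751, -1.302], [0.0, 0.0, 0.0, 1.0]]}
wrist {'fx': 371.64829954431775, 'fy': 371.64829954431775, 'cx': 323.76131862794216, 'cy': 239.23009094341404, 'mount': [[0.0, 0.9537, 0.3009, 0.0772], [1.0, -0.0002, 0.0005, 0.0004], [0.0005, 0.3009, -0.9537, -0.0693], [0.0, 0.0, 0.0, 1.0]]}
0.0726
```

View pics/scene0.png

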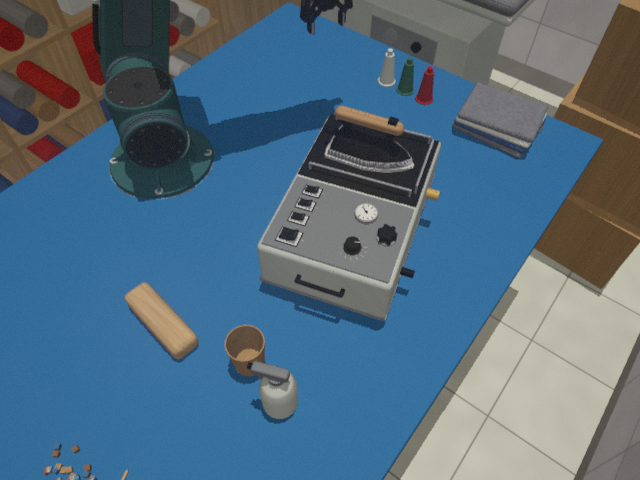

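View pics/side0.png

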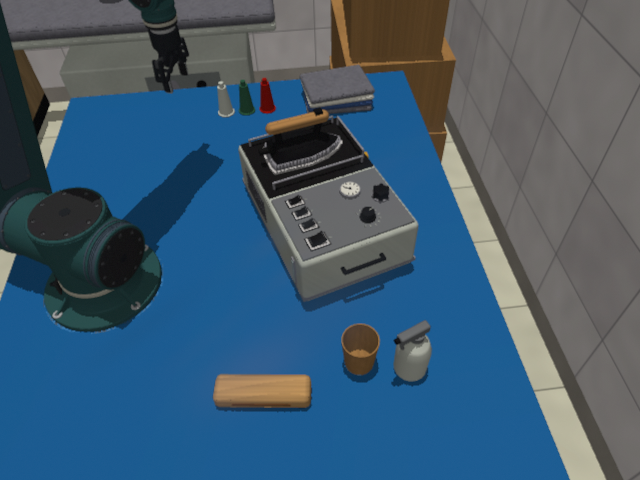

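View pics/wrist0.png

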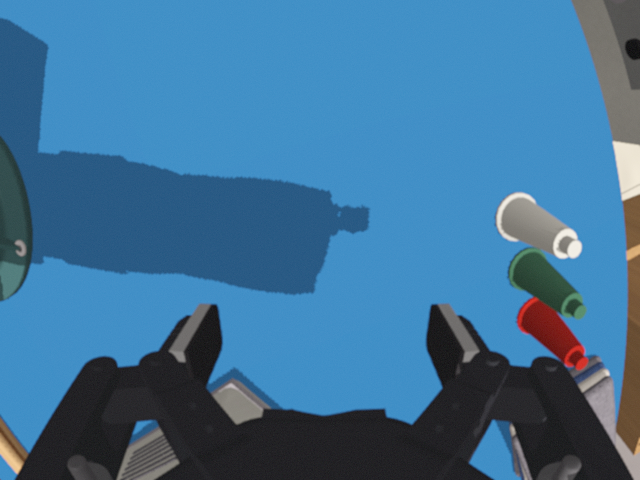

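```bash
python3 - <<'E'
import cv2
a=cv2.imread("pics/scene0.png")[165:315,250:450];cv2.imwrite("pics/sc.png",cv2.resize(a,None,fx=4,fy=4,interpolation=cv2.INTER_CUBIC))
a=cv2.imread("pics/side0.png")[165:305,230:420];cv2.imwrite("pics/sd.png",cv2.resize(a,None,fx=4,fy=4,interpolation=cv2.INTER_CUBIC))
E
```

```text
(no output)
```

View pics/sc.png

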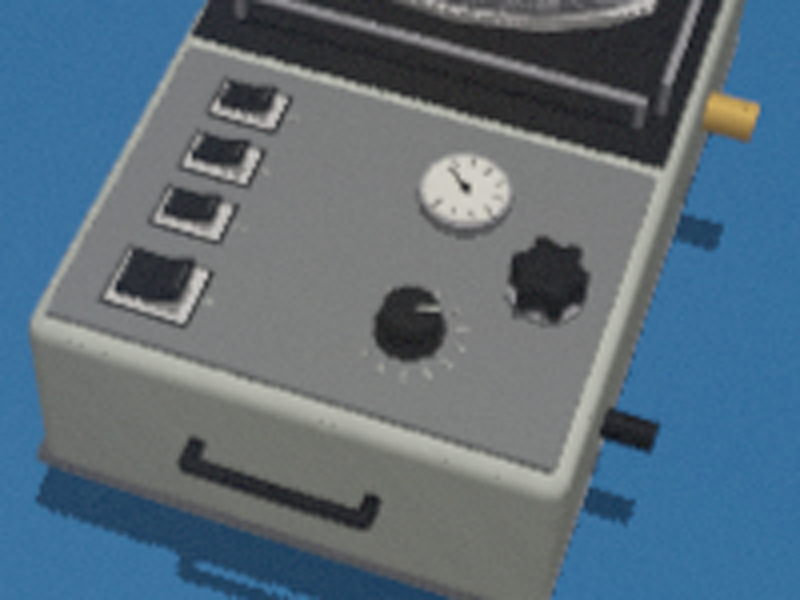

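View pics/sd.png

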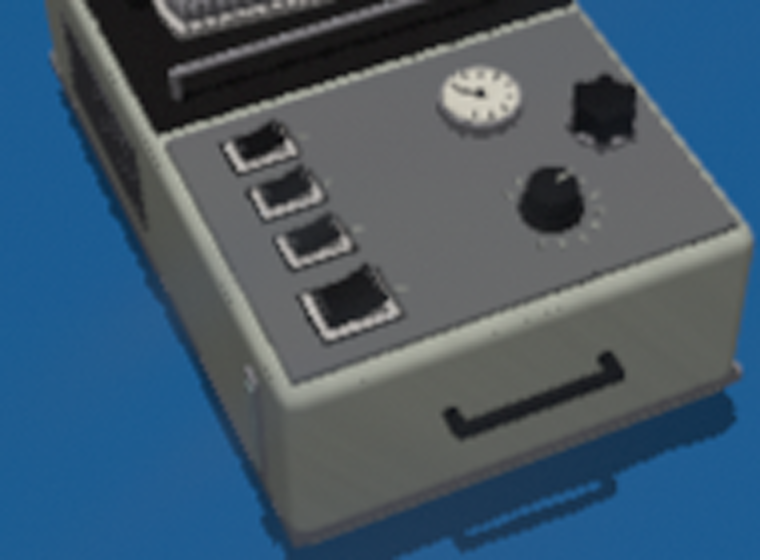

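```bash
cat > h.py <<'E'
from bench import env
import numpy as np,cv2
from scipy.optimize import least_squares
from scipy.spatial.transform import Rotation as R
def proj(n,P):
    p=env.camera_params(n);T=np.array(p["camera_from_world"]);c=np.atleast_2d(P)@T[:3,:3].T+T[:3,3]
    return np.c_[p["fx"]*c[:,0]/-c[:,2]+p["cx"],p["fy"]*-c[:,1]/-c[:,2]+p["cy"]]
def W(q,L):
    c,s=np.cos(q[2]),np.sin(q[2]);L=np.atleast_2d(L)
    return np.c_[q[0]+c*L[:,0]-s*L[:,1],q[1]+s*L[:,0]+c*L[:,1],L[:,2]]
def wproj(P,s,tipoff=None):
    p=env.camera_params("wrist");M=np.array(p["mount"]);r=R.from_quat(s["ee_rot"])
    t=r.inv().apply(np.atleast_2d(P)-s["ee_pos"]);c=(t-M[:3,3])@M[:3,:3]
    v=np.c_[c[:,0],-c[:,1],-c[:,2]];rho=np.hypot(v[:,0],v[:,1]);th=np.arctan2(rho,v[:,2])
    return np.c_[p["fx"]*th*v[:,0]/rho+p["cx"],p["fy"]*th*v[:,1]/rho+p["cy"]]
E
cat > fit.py <<'E'
from h import *
L=np.array([[-.09,-y,.166] for y in(.048,.09,.132,.184)])
sc=np.array([[250,105],[223,159],[195,214],[157,287]])/4+[250,165]-.375
sd=np.array([[260,150],[288,196],[315,243],[352,303]])/4+[230,165]-.375
for use in("both","scene","side"):
    f=lambda q:np.r_[(proj("scene",W(q,L))-sc).ravel()*(use!="side"),(proj("side",W(q,L))-sd).ravel()*(use!="scene")]
    o=least_squares(f,[.5,.1,-.3]);print(use,o.x,np.round(o.fun,1))
    print(W(o.x,L).round(4).tolist())
    if use=="both":np.save("q.npy",o.x)
E
python3 fit.py
```

```text
both [0.56548918 0.12477664 0.30105098] [-0.6  0.  -0.5 -0.1 -0.5 -0.  -0.1 -0.3  0.5 -0.6  0.2 -0.6  0.5 -0.4
  0.3  0.2]
[[0.4938, 0.0522, 0.166], [0.5062, 0.0121, 0.166], [0.5187, -0.028, 0.166], [0.5341, -0.0776, 0.166]]
scene [0.56723987 0.12481674 0.29537972] [ 0.   0.2 -0.  -0.  -0.1  0.1  0.2 -0.2  0.  -0.   0.  -0.   0.  -0.
  0.   0. ]
[[0.4951, 0.0527, 0.166], [0.5073, 0.0125, 0.166], [0.5196, -0.0277, 0.166], [0.5347, -0.0774, 0.166]]
side [0.5636022  0.12412726 0.30749458] [-0.   0.  -0.  -0.  -0.   0.  -0.  -0.  -0.  -0.2 -0.2 -0.3  0.1 -0.
  0.1  0.5]
[[0.4924, 0.0511, 0.166], [0.5051, 0.0111, 0.166], [0.5178, -0.0289, 0.166], [0.5335, -0.0785, 0.166]]
```

Emit:
carry_out(translation=[[0,0,-2],[0,0,-2],[0,0,-2],[0,0,-2],[0,0,-2],[0,0,-1],[0,0,0]], rotation=[[0,0,-6.7],[0,0,-6.7],[0,0,-6.7],[0,0,-6.7],[0,0,-6.7],[0,0,-6.7],[0,0,0]], hand=[255,255,255,255,255,255,255])

```text
time_s: 0.73
ee_pos: [0.2027, 0.4829, 0.416]
ee_rot: [-0.167, 0.986, -0.003, -0.002]
ft_force: [-0.1, 0.4, 0.6]
opening: 0.0008
```

```bash
cat > go.py <<'E'
import sys
from h import *
# go.py switch off z : deltas to unit-frame target
ys=dict(b=.048,i=.09,v=.132,m=.184)
q=np.load("q.npy");s=env.sense();r=R.from_quat(s["ee_rot"])
t=W(q,[-.09+float(sys.argv[2])/1000,-ys[sys.argv[1]],float(sys.argv[3])])[0]
d=r.inv().apply(t-s["ee_pos"]-r.apply([0,0,env.tip_reach]))
Rt=np.array([[-np.cos(q[2]),-np.sin(q[2]),0],[-np.sin(q[2]),np.cos(q[2]),0],[0,0,-1]]).T
print("t",s["time_s"],"delta cm",(d*100).round(2),"rot",np.degrees((r.inv()*R.from_matrix(Rt)).as_rotvec()).round(2),"tip",(s["ee_pos"]+r.apply([0,0,env.tip_reach])).round(4),"F",s["ft_force"].round(2),"open",s["opening"],s["joints"].round(2))
E
python3 go.py m 19 .25
```

```text
t 0.7333 delta cm [-14.78 -63.84   9.54] rot [-0.26 -0.31  2.02] tip [0.2024 0.4825 0.3434] F [-0.08  0.4   0.58] open 0.0007775353676451818 [1.02 0.26 0.25 1.57 0.   0.68]
```

Emit:
carry_out(translation=[[-0.8,-3.6,0],[-0.8,-3.6,0],[-0.8,-3.6,0],[-0.8,-3.6,0],[-0.8,-3.6,0],[-0.8,-3.6,0],[-0.8,-3.6,0],[-0.8,-3.6,0],[-0.8,-3.6,0],[-0.8,-3.6,0]], rotation=[[0,0,0],[0,0,0],[0,0,0],[0,0,0],[0,0,0],[0,0,0],[0,0,0],[0,0,0],[0,0,0],[0,0,0]], hand=[255,255,255,255,255,255,255,255,255,255])

```text
time_s: 1.57
ee_pos: [0.3941, 0.1574, 0.4082]
ee_rot: [-0.151, 0.988, -0.004, -0.006]
ft_force: [1.2, 1.4, -0.0]
opening: 0.0003
```

```bash
python3 go.py m 19 .25
```

```text
t 1.5667 delta cm [ -8.43 -26.53   8.61] rot [-0.32 -0.71  0.13] tip [0.3934 0.1568 0.3356] F [ 1.18  1.4  -0.04] open 0.00027409752369773275 [ 0.19  0.08  0.    1.5  -0.01 -0.11]
```

Emit:
carry_out(translation=[[-1.1,-3.4,0.3],[-1.1,-3.4,0.5],[-1.1,-3.4,1],[-1.1,-3.4,1],[-1.1,-3.4,1],[-1.1,-3.4,1.0],[-1.1,-3.4,1],[-0.5,-1.5,1],[0,0,0],[0,0,0]], rotation=[[0,0,0],[0,0,0],[0,0,0],[0,0,0],[0,0,0],[0,0,0],[0,0,0],[-0.3,-0.7,0],[0,0,0],[0,0,0]], hand=[255,255,255,255,255,255,255,255,255,255])

```text
time_s: 2.4
ee_pos: [0.5488, -0.0825, 0.3273]
ee_rot: [-0.124, 0.992, 0.001, -0.004]
ft_force: [-0.1, 0.6, 0.9]
opening: -0.0005
```

```bash
python3 go.py m 19 .22; python3 - <<'E'
from h import *
cv2.imwrite("pics/w1.png",env.snapshot("wrist")[:,:,::-1])
E
```

```text
t 2.4 delta cm [-0.67  0.9   3.47] rot [ 0.21 -0.41 -2.96] tip [ 0.5482 -0.0824  0.2547] F [-0.15  0.57  0.93] open -0.0005144294508460374 [-0.3   0.31  0.09  1.35 -0.   -0.55]
```

View pics/w1.png

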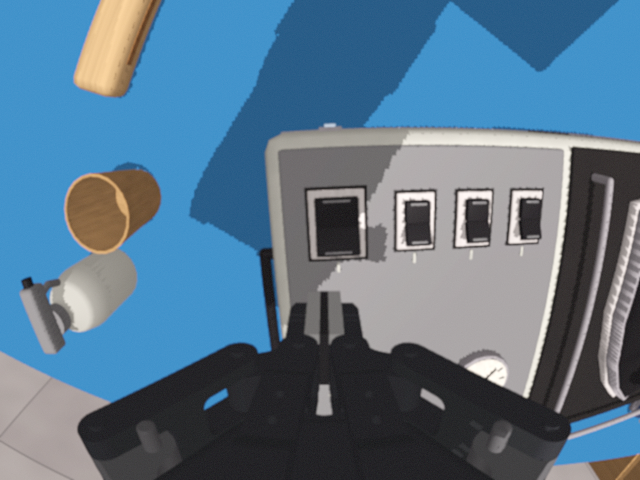

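```bash
python3 - <<'E'
from h import *
q=np.load("q.npy");s=env.sense()
L=np.array([[-.09,-y,.166] for y in(.048,.09,.132,.184)])
# pose at snapshot time
s=dict(s)
print(s["time_s"],s["ee_pos"],wproj(W(q,L),s).round(1).tolist())
print("tip",wproj(s["ee_pos"]+R.from_quat(s["ee_rot"]).apply([[0,0,.0726],[.011,0,.0726],[-.011,0,.0726]]),s))
a=cv2.imread("pics/w1.png")[170:350,260:560]
cv2.imwrite("pics/w1c.png",cv2.resize(a,None,fx=2.66,fy=2.66,interpolation=cv2.INTER_CUBIC))
E
```

```text
2.45 [ 0.54859714 -0.08214139  0.32734611] [[524.5, 219.6], [472.4, 221.8], [413.6, 224.3], [334.7, 228.1]]
tip [[322.85889412 310.40091886]
 [322.83352329 287.41197858]
 [322.88495804 331.9462877 ]]
```

View pics/w1c.png

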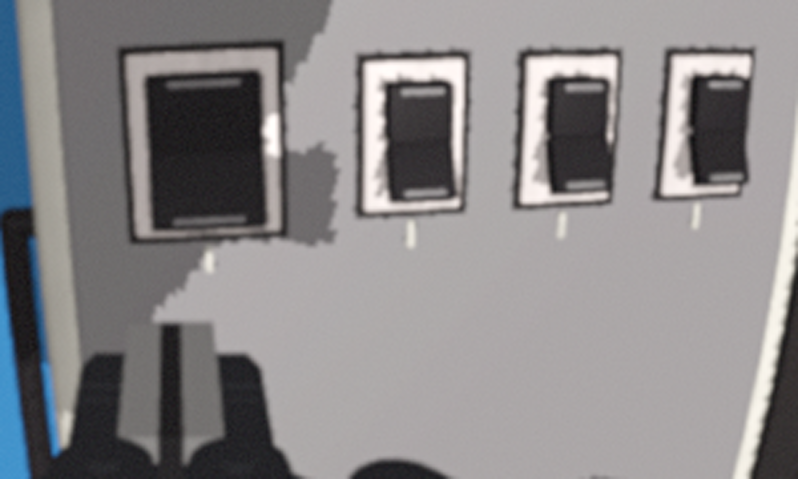

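```bash
cat > fit2.py <<'E'
from h import *
L=np.array([[-.09,-y,.166] for y in(.048,.09,.132,.184)])
sc=np.array([[250,105],[223,159],[195,214],[157,287]])/4+[250,165]-.375
sd=np.array([[260,150],[288,196],[315,243],[352,303]])/4+[230,165]-.375
wr=np.array([[706,124],[568,129],[413,134],[206,141]])/2.66+[260,170]-.3
s=dict(ee_pos=np.array([.5488,-.0825,.3273]),ee_rot=R.from_quat([-0.1236,0.9923,0.001,-0.004]).as_quat())
for use in((1,1,.33),(0,0,1)):
    f=lambda q:np.r_[(proj("scene",W(q,L))-sc).ravel()*use[0],(proj("side",W(q,L))-sd).ravel()*use[1],(wproj(W(q,L),s)-wr).ravel()*use[2]]
    o=least_squares(f,[.5,.1,.3]);print(use,o.x,np.round(o.fun,1))
    print(W(o.x,L).round(4).tolist())
    if use[0]:np.save("q.npy",o.x)
E
python3 fit2.py; python3 go.py m 19 .19
```

```text
(1, 1, 0.33) [0.56504653 0.12452266 0.29673464] [-0.8 -0.1 -0.9 -0.3 -1.  -0.3 -0.6 -0.6  0.2 -0.6 -0.2 -0.6  0.  -0.3
 -0.2  0.3  0.1  0.6  0.1  0.6 -0.1  0.8 -0.5  1.1]
[[0.493, 0.0523, 0.166], [0.5053, 0.0121, 0.166], [0.5176, -0.028, 0.166], [0.5328, -0.0778, 0.166]]
(0, 0, 1) [0.56435868 0.12390971 0.29003094] [-0.  -0.  -0.  -0.  -0.  -0.  -0.  -0.  -0.  -0.  -0.  -0.  -0.  -0.
 -0.   0.   0.8  0.3  0.7 -0.2  0.1 -0.1 -1.2  0.2]
[[0.4918, 0.0522, 0.166], [0.5039, 0.0119, 0.166], [0.5159, -0.0283, 0.166], [0.5307, -0.0781, 0.166]]
t 2.45 delta cm [-0.58  0.86  6.47] rot [ 0.21 -0.42 -2.67] tip [ 0.548  -0.082   0.2547] F [ 0.92 -0.09 -1.75] open -6.277342220839615e-06 [-0.3   0.31  0.09  1.35 -0.   -0.55]
```

Emit:
carry_out(translation=[[-0.35,0.4,1],[-0.3,0.4,1],[0,0,1],[0,0,0.5],[0,0,0],[0,0,0]], rotation=[[0,0,-1.3],[0.2,-0.4,-1.3],[0,0,0],[0,0,0],[0,0,0],[0,0,0]], hand=[255,255,255,255,255,255])

```text
time_s: 2.95
ee_pos: [0.5501, -0.0664, 0.2941]
ee_rot: [-0.147, 0.989, -0.001, 0.001]
ft_force: [0.2, 0.3, 0.7]
opening: -0.0001
```

```bash
python3 go.py m 20 .19; python3 - <<'E'
from h import *
i=env.snapshot("wrist")[:,:,::-1]
cv2.imwrite("pics/w2.png",cv2.resize(i[120:360,200:520],None,fx=2.5,fy=2.5,interpolation=cv2.INTER_CUBIC))
E
```

```text
t 2.95 delta cm [ 0.01 -0.56  3.15] rot [-0.07  0.1  -0.15] tip [ 0.5503 -0.0665  0.2215] F [0.15 0.26 0.7 ] open -8.03668817462532e-05 [-0.27  0.32  0.    1.25 -0.   -0.56]
```

View pics/w2.png

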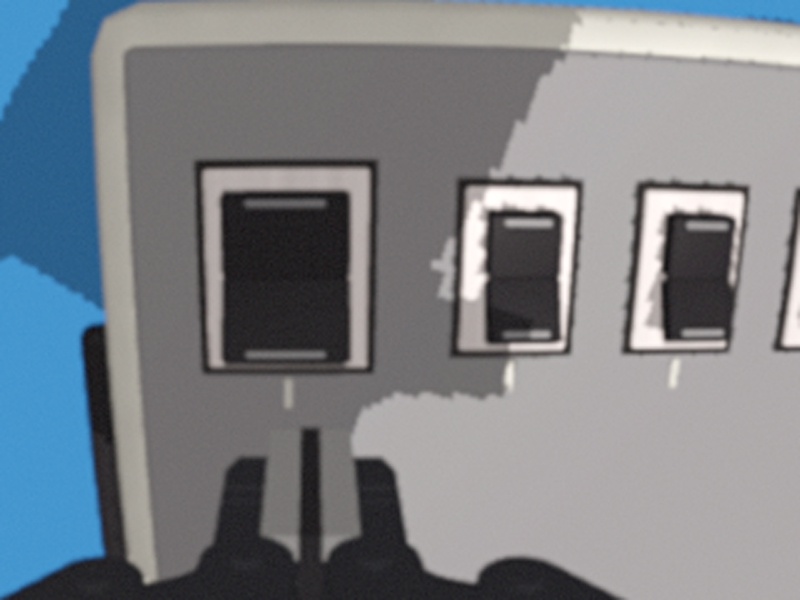

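Emit:
carry_out(translation=[[0,-0.5,1],[0,0,1],[0,0,0.7],[0,0,0],[0,0,0]], rotation=[[0,0,0],[0,0,0],[0,0,0],[0,0,0],[0,0,0]], hand=[255,255,255,255,255])

```text
time_s: 3.42
ee_pos: [0.552, -0.0718, 0.2655]
ee_rot: [-0.146, 0.989, -0.001, 0.002]
ft_force: [0.0, 0.4, -0.6]
opening: 0.0004
```

```bash
cat > look.py <<'E'
import sys
from h import *
i=env.snapshot("wrist")[:,:,::-1]
cv2.imwrite(f"pics/{sys.argv[1]}.png",cv2.resize(i[120:360,200:520],None,fx=2.5,fy=2.5,interpolation=cv2.INTER_CUBIC))
E
python3 go.py m 20 .173;python3 look.py w3
```

```text
t 3.4167 delta cm [0.04 0.01 1.99] rot [-0.14  0.18 -0.2 ] tip [ 0.5523 -0.0719  0.1929] F [ 0.04  0.37 -0.57] open 0.00037354068028779604 [-0.28  0.33 -0.06  1.18 -0.   -0.57]
```

View pics/w3.png

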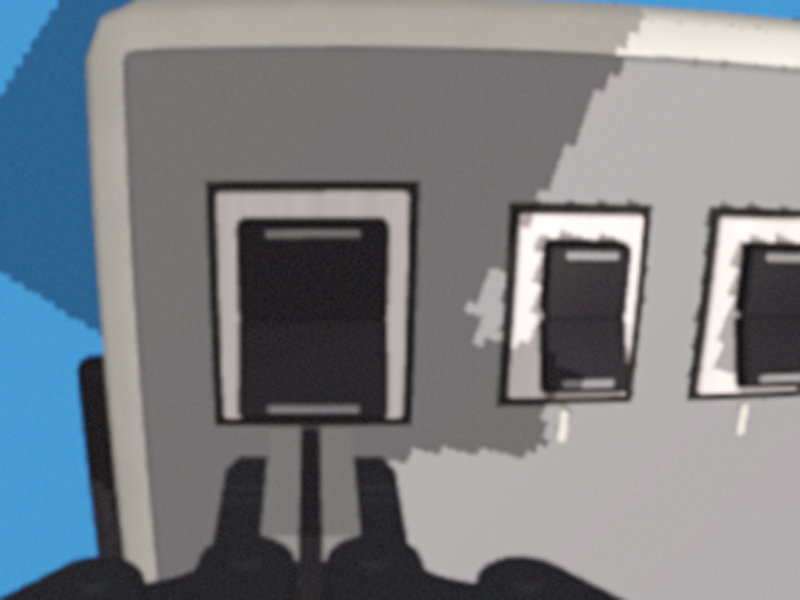

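Emit:
carry_out(translation=[[0.3,0,0.3],[0,0,0.4],[0,0,0.2],[0,0,0]], rotation=[[0,0,0],[0,0,0],[0,0,0],[0,0,0]], hand=[255,255,255,255])

```text
time_s: 3.8
ee_pos: [0.549, -0.0729, 0.256]
ee_rot: [-0.146, 0.989, -0.001, 0.002]
ft_force: [0.6, 0.1, -0.1]
opening: 0.0002
```

```bash
python3 go.py m 17 .173;python3 look.py w4
```

```text
t 3.8 delta cm [0.02 0.04 1.04] rot [-0.15  0.21 -0.22] tip [ 0.5493 -0.073   0.1834] F [ 0.63  0.1  -0.06] open 0.00022610775811678072 [-0.28  0.33 -0.08  1.15 -0.   -0.57]
```

View pics/w4.png

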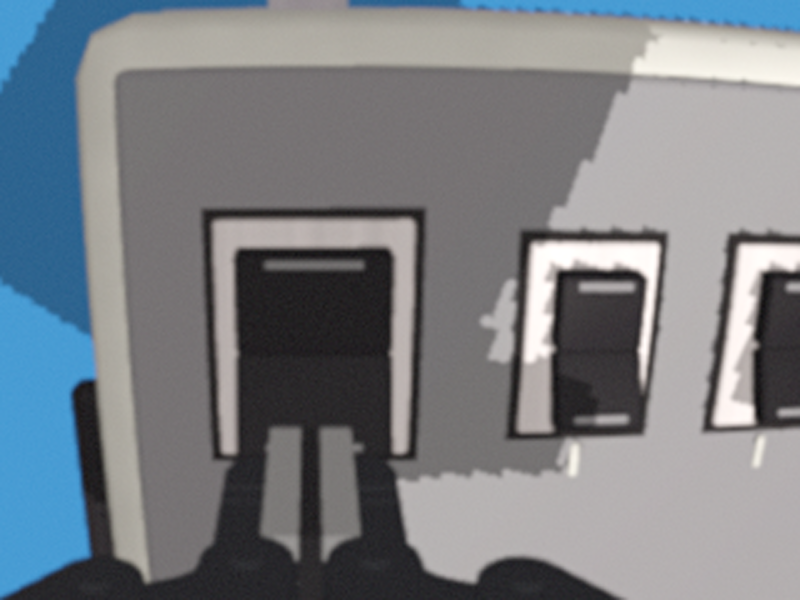

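Emit:
carry_out(translation=[[0,0,0.3],[0,0,0.3],[0,0,0.2],[0,0,0]], rotation=[[0,0,0],[0,0,0],[0,0,0],[0,0,0]], hand=[255,255,255,255])

```text
time_s: 4.18
ee_pos: [0.5502, -0.0729, 0.2484]
ee_rot: [-0.146, 0.989, -0.001, 0.004]
ft_force: [-0.0, 0.5, 1.8]
opening: -0.0001
```

```bash
python3 go.py m 17 .173
```

```text
t 4.1833 delta cm [0.16 0.07 0.28] rot [-0.21  0.39 -0.2 ] tip [ 0.5507 -0.073   0.1758] F [-0.05  0.51  1.8 ] open -0.00010722449640356767 [-0.28  0.33 -0.1   1.13  0.   -0.57]
```

Emit:
carry_out(translation=[[0.1,0,0.1],[0,0,0.1],[0,0,0.1],[0,0,0]], rotation=[[0,0,0],[0,0,0],[0,0,0],[0,0,0]], hand=[255,255,255,255])

```text
time_s: 4.52
ee_pos: [0.5495, -0.0732, 0.2454]
ee_rot: [-0.146, 0.989, -0.001, 0.004]
ft_force: [0.9, 1.0, 2.2]
opening: 0.0002
```

```bash
python3 go.py m 17 .173;python3 look.py w5
```

```text
t 4.5167 delta cm [ 0.09  0.08 -0.02] rot [-0.24  0.45 -0.19] tip [ 0.5502 -0.0733  0.1728] F [0.87 0.96 2.16] open 0.00015199763244086675 [-0.28  0.33 -0.11  1.12  0.   -0.57]
```

View pics/w5.png

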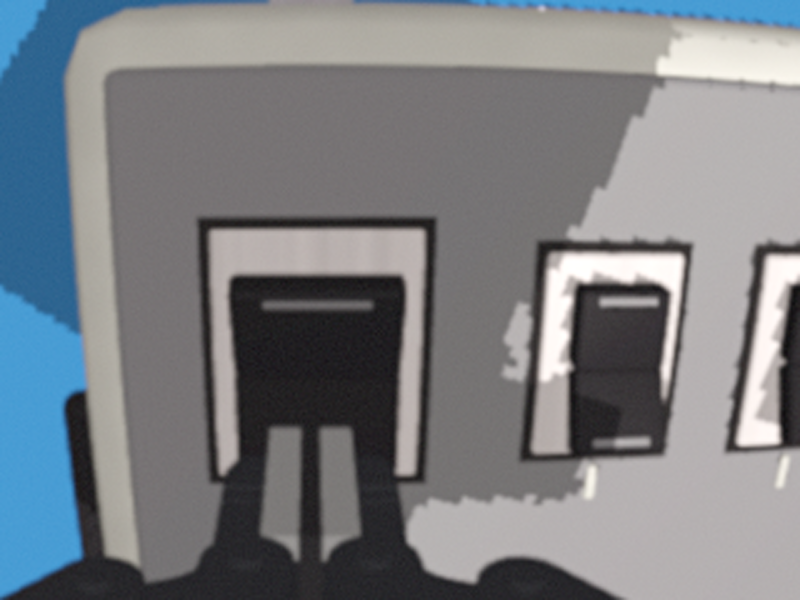

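Emit:
carry_out(translation=[[0,0,0.1],[0,0,0.05],[0,0,0]], rotation=[[0,0,0],[0,0,0],[0,0,0]], hand=[255,255,255])

```text
time_s: 4.82
ee_pos: [0.5496, -0.0732, 0.2445]
ee_rot: [-0.146, 0.989, -0.002, 0.005]
ft_force: [-0.5, 1.7, 6.2]
opening: 0.0002
```

```bash
python3 go.py m 17 .173
```

```text
t 4.8167 delta cm [ 0.1   0.08 -0.11] rot [-0.26  0.49 -0.19] tip [ 0.5502 -0.0733  0.1719] F [-0.48  1.67  6.21] open 0.00017201335497929424 [-0.28  0.33 -0.11  1.12  0.   -0.57]
```

Emit:
carry_out(translation=[[0,0,0.08],[0,0,0],[0,0,-0.5],[0,0,-1],[0,0,-1.5],[0,0,-0.5],[0,0,0]], rotation=[[0,0,0],[0,0,0],[0,0,0],[0,0,0],[0,0,0],[0,0,0],[0,0,0]], hand=[255,255,255,255,255,255,255])

```text
time_s: 5.4
ee_pos: [0.5478, -0.0731, 0.2797]
ee_rot: [-0.146, 0.989, -0.001, 0.003]
ft_force: [0.1, 0.3, -0.6]
opening: 0.0001
```

```bash
python3 go.py b 16 .21;python3 look.py w6
```

```text
t 5.4 delta cm [ 0.05 13.62 -0.34] rot [-0.21  0.27 -0.21] tip [ 0.5482 -0.0732  0.2071] F [ 0.1   0.27 -0.6 ] open 0.00013814616729016665 [-0.28  0.32 -0.04  1.21 -0.   -0.57]
```

View pics/w6.png

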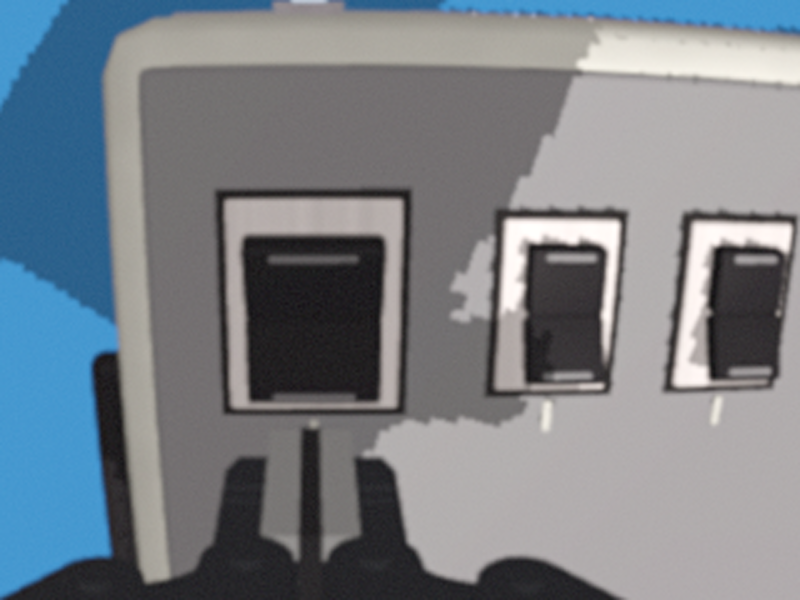

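Emit:
carry_out(translation=[[0,2.5,-0.3],[0,3,0],[0,3,0],[0,3,0],[0,1.5,0],[0,0.5,0],[0,0,0]], rotation=[[0,0,0],[0,0,0],[0,0,0],[0,0,0],[0,0,0],[0,0,0],[0,0,0]], hand=[255,255,255,255,255,255,255])

```text
time_s: 6.03
ee_pos: [0.5059, 0.0599, 0.2765]
ee_rot: [-0.145, 0.989, -0.001, -0.001]
ft_force: [-0.7, 0.5, -0.4]
opening: -0.0002
```

```bash
python3 go.py b 15 .185;python3 look.py w7
```

```text
t 6.0333 delta cm [-0.06 -0.33  1.89] rot [-0.11 -0.08 -0.38] tip [0.5058 0.0597 0.2039] F [-0.7   0.5  -0.42] open -0.00016747673204818017 [-0.04  0.25 -0.15  1.18 -0.   -0.33]
```

View pics/w7.png

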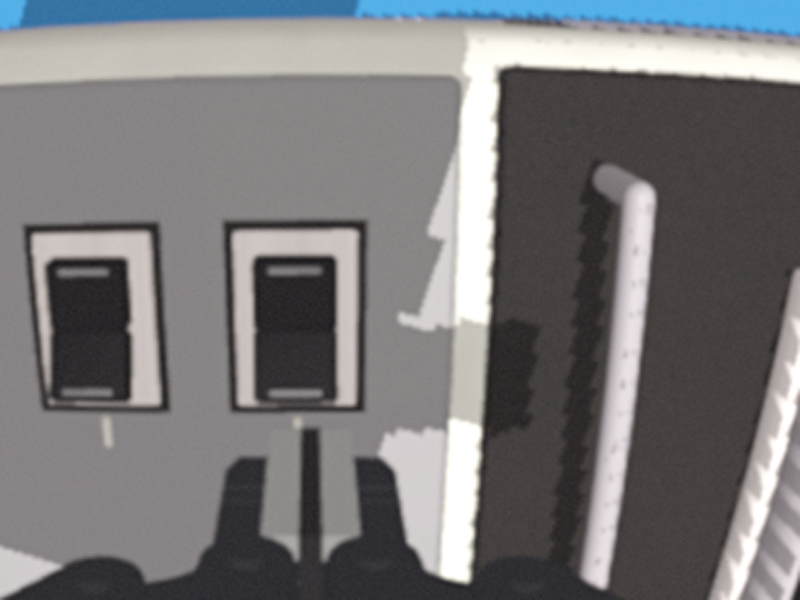

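Emit:
carry_out(translation=[[0,-0.3,0.7],[0,0,0.8],[0,0,0.4],[0,0,0],[0,0,0]], rotation=[[0,0,0],[0,0,0],[0,0,0],[0,0,0],[0,0,0]], hand=[255,255,255,255,255])

```text
time_s: 6.5
ee_pos: [0.5081, 0.0523, 0.2539]
ee_rot: [-0.142, 0.99, -0.001, -0.001]
ft_force: [0.2, -0.3, -0.2]
opening: -0.0
```

```bash
python3 go.py b 15 .173;python3 look.py w8
```

```text
t 6.5 delta cm [-0.07  0.46  0.83] rot [-0.13 -0.18 -0.64] tip [0.508  0.0521 0.1813] F [ 0.19 -0.25 -0.15] open -3.0061667243189932e-05 [-0.06  0.26 -0.19  1.12 -0.   -0.34]
```

View pics/w8.png

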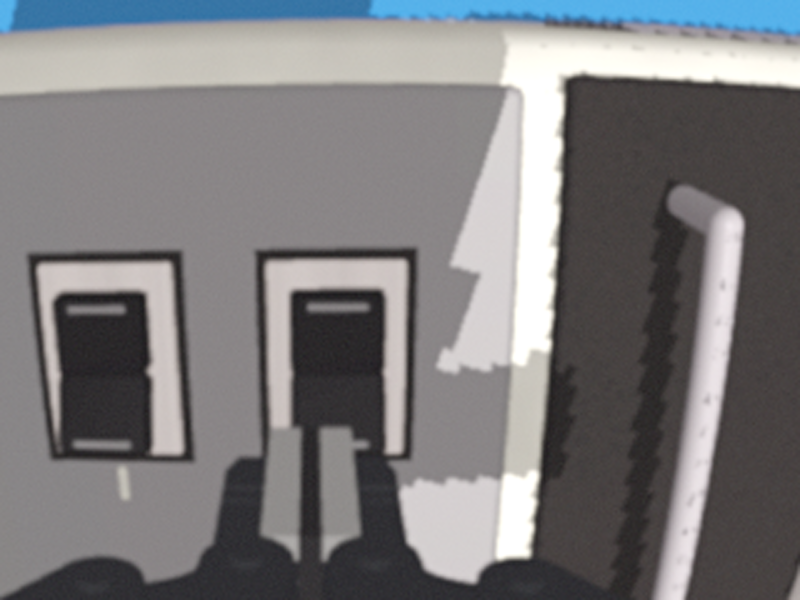

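Emit:
carry_out(translation=[[0,0.2,-0.3],[-0.1,0.2,0],[0,0,0],[0,0,0.2],[0,0,0]], rotation=[[0,0,0],[0,0,-0.5],[0,0,0],[0,0,0],[0,0,0]], hand=[255,255,255,255,255])

```text
time_s: 6.97
ee_pos: [0.5085, 0.0566, 0.2559]
ee_rot: [-0.147, 0.989, -0.001, -0.001]
ft_force: [-0.3, -0.4, 0.6]
opening: -0.0001
```

```bash
python3 go.py b 15 .173;python3 look.py w9
```

```text
t 6.9667 delta cm [0.09 0.06 1.03] rot [-0.16 -0.1  -0.1 ] tip [0.5084 0.0564 0.1833] F [-0.33 -0.42  0.62] open -5.593927846112929e-05 [-0.05  0.26 -0.18  1.13 -0.   -0.34]
```

View pics/w9.png

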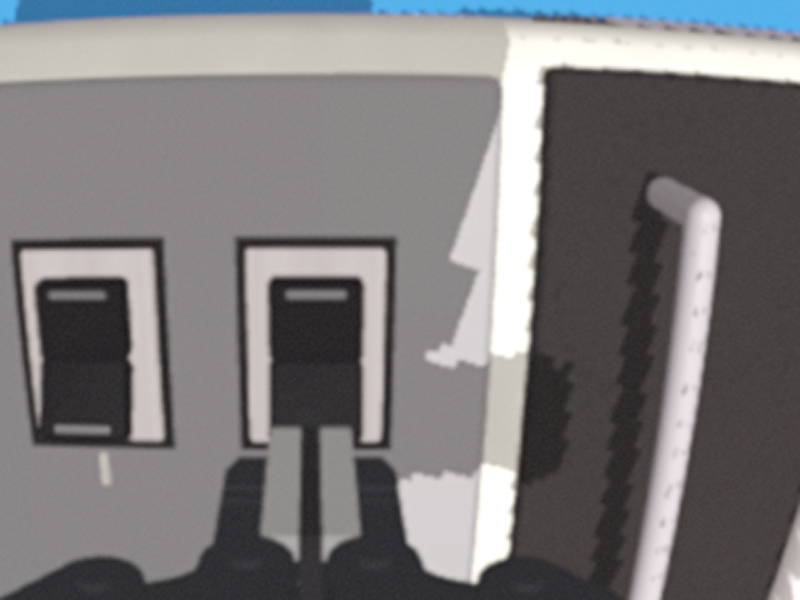

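Well centred. Pressing down.

Emit:
carry_out(translation=[[0,0,0.3],[0.05,0,0.3],[0,0,0.2],[0,0,0.1],[0,0,0]], rotation=[[0,0,0],[0,0,0],[0,0,0],[0,0,0],[0,0,0]], hand=[255,255,255,255,255])

```text
time_s: 7.43
ee_pos: [0.509, 0.0566, 0.2468]
ee_rot: [-0.147, 0.989, -0.002, 0.001]
ft_force: [2.1, 0.6, 1.3]
opening: -0.0001
```

```bash
python3 go.py b 15 .173;python3 look.py w10
```

```text
t 7.4333 delta cm [0.17 0.08 0.12] rot [-0.19  0.09 -0.09] tip [0.5092 0.0564 0.1742] F [2.12 0.58 1.35] open -6.892429985928869e-05 [-0.05  0.26 -0.2   1.1  -0.   -0.34]
```

View pics/w10.png

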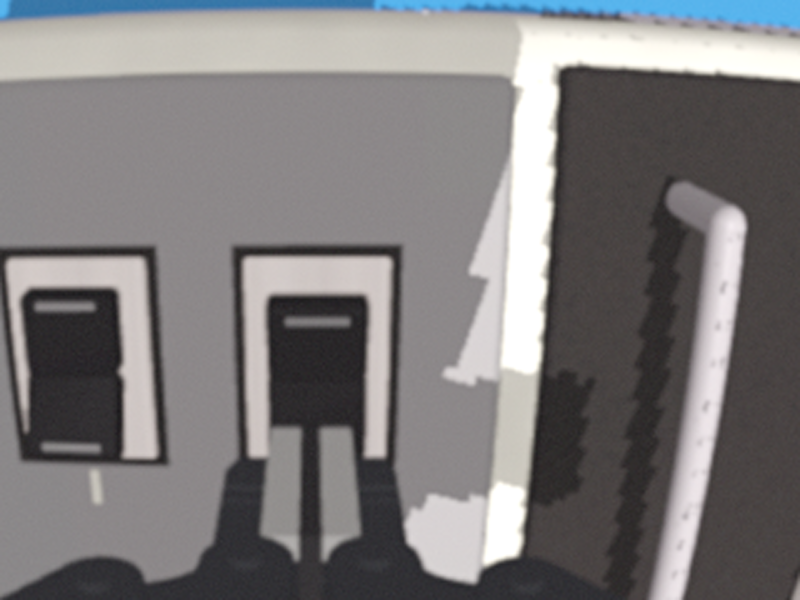

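Emit:
carry_out(translation=[[0,0,0.1],[0,0,0.1],[0,0,0]], rotation=[[0,0,0],[0,0,0],[0,0,0]], hand=[255,255,255])

```text
time_s: 7.73
ee_pos: [0.5092, 0.0566, 0.245]
ee_rot: [-0.147, 0.989, -0.001, 0.001]
ft_force: [1.3, 1.1, 4.8]
opening: -0.0
```

```bash
python3 go.py b 15 .173
```

```text
t 7.7333 delta cm [ 0.18  0.08 -0.06] rot [-0.19  0.12 -0.09] tip [0.5094 0.0564 0.1724] F [1.3  1.1  4.82] open -3.9372174296659674e-05 [-0.05  0.27 -0.21  1.09 -0.   -0.34]
```

Emit:
carry_out(translation=[[0,0,0.12],[0,0,0],[0,0,-0.5],[0,0,-1],[0,0,-1],[0,0,-0.5],[0,0,0],[0,0,0]], rotation=[[0,0,0],[0,0,0],[0,0,0],[0,0,0],[0,0,0],[0,0,0],[0,0,0],[0,0,0]], hand=[255,255,255,255,255,255,255,255])

```text
time_s: 8.4
ee_pos: [0.5074, 0.0565, 0.2745]
ee_rot: [-0.147, 0.989, -0.002, -0.001]
ft_force: [-0.2, 0.4, 0.1]
opening: -0.0004
```

```bash
python3 go.py i 15 .21;python3 look.py w11
```

```text
t 8.4 delta cm [-0.02 -4.16 -0.8 ] rot [-0.17 -0.13 -0.1 ] tip [0.5073 0.0562 0.2019] F [-0.22  0.36  0.07] open -0.0003526677109671715 [-0.05  0.25 -0.15  1.17 -0.   -0.34]
```

View pics/w11.png

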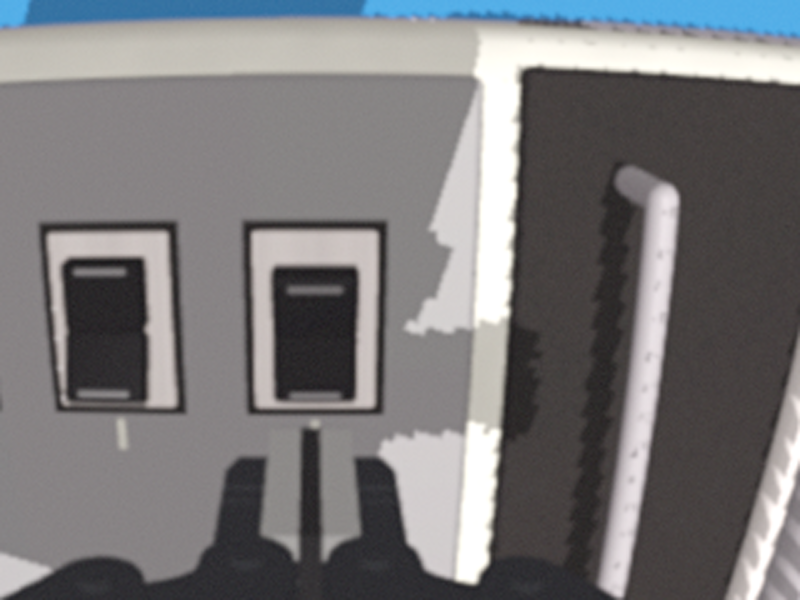

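Emit:
carry_out(translation=[[0,-1.4,0],[0,-1.4,0],[0,-1,0],[0,-0.3,0],[0,0,0],[0,0,0.8],[0,0,0.6],[0,0,0],[0,0,0]], rotation=[[0,0,0],[0,0,0],[0,0,0],[0,0,0],[0,0,0],[0,0,0],[0,0,0],[0,0,0],[0,0,0]], hand=[255,255,255,255,255,255,255,255,255])

```text
time_s: 9.2
ee_pos: [0.518, 0.017, 0.256]
ee_rot: [-0.147, 0.989, -0.001, -0.003]
ft_force: [-0.1, -0.6, -0.1]
opening: 0.0
```

```bash
python3 go.py i 15 .173;python3 look.py w12
```

```text
t 9.2 delta cm [-0.2  -0.09  1.04] rot [-0.03 -0.39 -0.05] tip [0.5176 0.0168 0.1834] F [-0.06 -0.61 -0.08] open 4.8633896612143695e-05 [-0.12  0.27 -0.16  1.14 -0.   -0.42]
```

View pics/w12.png

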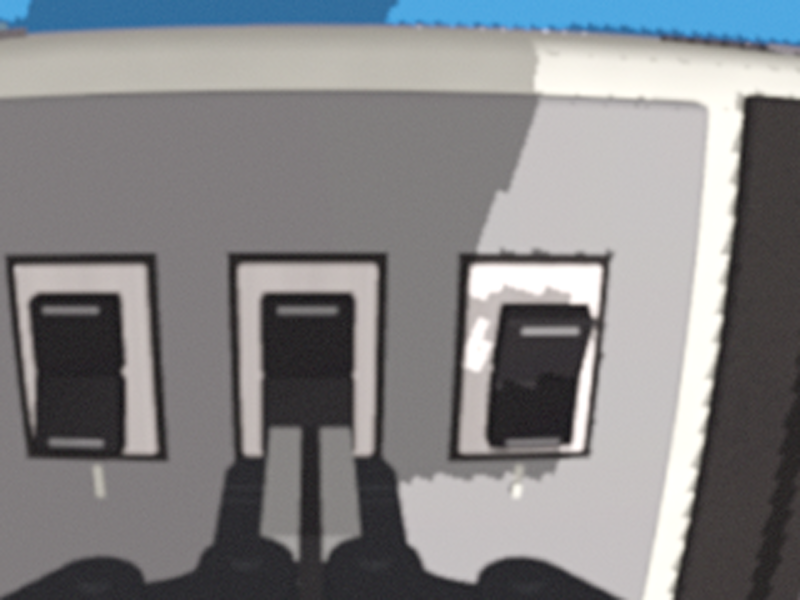

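Emit:
carry_out(translation=[[-0.15,0,0],[0,0,0.3],[0,0,0.3],[0,0,0.2],[0,0,0.1],[0,0,0]], rotation=[[0,0,0],[0,0,0],[0,0,0],[0,0,0],[0,0,0],[0,0,0]], hand=[255,255,255,255,255,255])

```text
time_s: 9.75
ee_pos: [0.5206, 0.0183, 0.2472]
ee_rot: [-0.148, 0.989, -0.001, -0.002]
ft_force: [0.9, 0.4, 1.6]
opening: 0.0002
```

```bash
python3 go.py i 15 .173;python3 look.py w13
```

```text
t 9.75 delta cm [ 0.12 -0.13  0.16] rot [-0.08 -0.19  0.02] tip [0.5204 0.0181 0.1746] F [0.94 0.44 1.56] open 0.00015630813612630245 [-0.12  0.28 -0.18  1.11 -0.   -0.42]
```

View pics/w13.png

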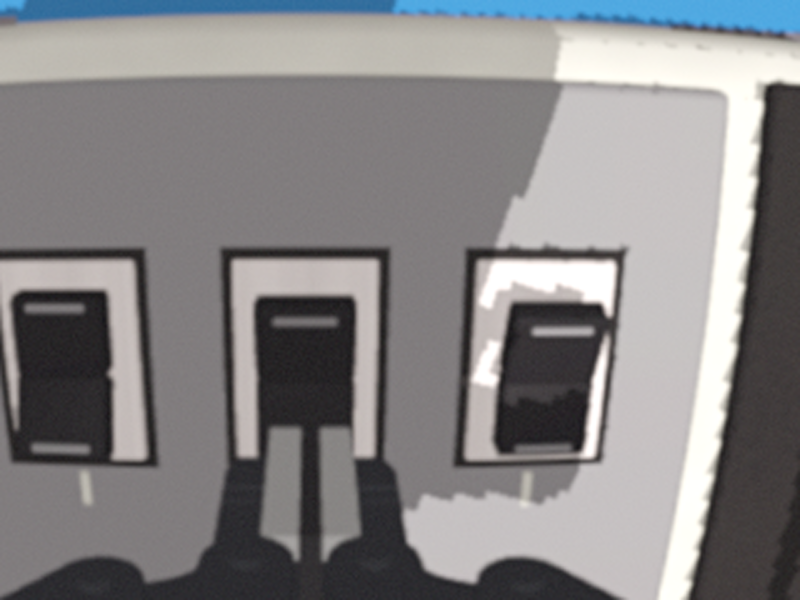

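Emit:
carry_out(translation=[[0,0,0.1],[0,0,0.12],[0,0,0]], rotation=[[0,0,0],[0,0,0],[0,0,0]], hand=[255,255,255])

```text
time_s: 10.05
ee_pos: [0.5207, 0.0182, 0.2452]
ee_rot: [-0.148, 0.989, -0.001, -0.001]
ft_force: [1.2, 0.5, 2.0]
opening: -0.0001
```

```bash
python3 go.py i 15 .173
```

```text
t 10.05 delta cm [ 0.14 -0.12 -0.04] rot [-0.08 -0.15  0.02] tip [0.5206 0.0181 0.1726] F [1.25 0.48 2.02] open -9.327820563835812e-05 [-0.12  0.28 -0.18  1.11 -0.   -0.42]
```

Emit:
carry_out(translation=[[0,0,0.1],[0,0,0]], rotation=[[0,0,0],[0,0,0]], hand=[255,255])

```text
time_s: 10.22
ee_pos: [0.5208, 0.0182, 0.2444]
ee_rot: [-0.148, 0.989, -0.001, -0.001]
ft_force: [0.2, 0.3, 6.9]
opening: 0.0002
```

```bash
python3 go.py i 15 .173
```

```text
t 10.2167 delta cm [ 0.14 -0.12 -0.12] rot [-0.09 -0.13  0.01] tip [0.5207 0.0181 0.1718] F [0.15 0.26 6.85] open 0.00024688986703727203 [-0.12  0.28 -0.18  1.1  -0.   -0.42]
```

Emit:
carry_out(translation=[[0,0,0.06],[0,0,0],[0,0,-0.5],[0,0,-1],[0,0,-2],[0,0,-2],[0,0,-2],[0,0,-1],[0,0,0],[0,0,0]], rotation=[[0,0,0],[0,0,0],[0,0,0],[0,0,0],[0,0,0],[0,0,0],[0,0,0],[0,0,0],[0,0,0],[0,0,0]], hand=[255,255,255,255,255,255,255,255,255,255])

```text
time_s: 11.05
ee_pos: [0.5182, 0.0181, 0.3319]
ee_rot: [-0.148, 0.989, -0.001, -0.005]
ft_force: [-0.5, 0.4, -0.7]
opening: 0.0001
```

```bash
python3 go.py i 15 .25; python3 - <<'E'
from h import *
i=env.snapshot("wrist")[:,:,::-1]
cv2.imwrite("pics/w14.png",cv2.resize(i[90:330,170:490],None,fx=2.5,fy=2.5,interpolation=cv2.INTER_CUBIC))
i=env.snapshot("side")[:,:,::-1]
cv2.imwrite("pics/side1.png",i)
E
```

```text
t 11.05 delta cm [-0.17 -0.19  0.93] rot [-0.02 -0.56 -0.02] tip [0.5176 0.0178 0.2593] F [-0.45  0.39 -0.71] open 0.00011649403993688347 [-0.12  0.25  0.01  1.34 -0.   -0.42]
```

View pics/w14.png

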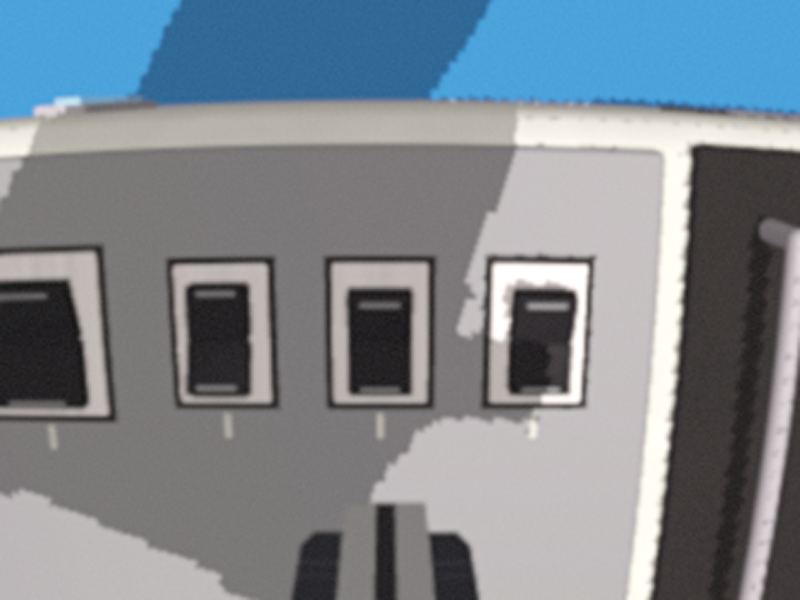

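View pics/side1.png

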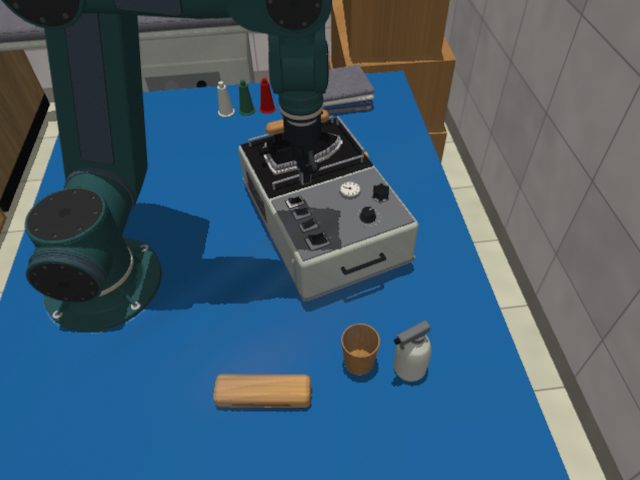

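```bash
python3 -c "
from bench import env
print(env.sense()['ft_force'],env.close_job())"
```

```text
the job is handed in; nothing more can be done
[ 0.57113473  0.0664691  -0.32187813] None
```

I switched on the main, boiler and iron switches in that order and handed the job in at about 11 s. Each was pressed on its far half with the shut fingertips. The highest vertical force I read was about 7 N, before a last small push of about 1 mm on each switch that I did not read.

- **Switches:** The last wrist picture shows the near ends of the main, boiler and iron rockers raised, so all three are on. The vacuum rocker is still in its off position.
- **Everything else:** In the last side picture the unit, cup, bottle and clapper are where they started. The knob showed no visible change. The iron is partly hidden by the gripper, and what shows of it looks unmoved.
- **Robot:** The fingertips were about 9 cm above the panel, touching nothing, with the wrist force near zero.

The wrist camera placed the switch row about 1–3 mm nearer the unit's front than the fixed cameras did. I used a combined fit and corrected each press from close-up wrist pictures.

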